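# Unpack the clay beaker

## Robot

A 6-joint arm with a two-finger parallel gripper is mounted at the origin on the work surface. World frame = base frame: x ahead of the robot, y to its left, z up, the work surface at z = 0. Lengths are in mm, angles in rad, forces in N, time in s.
With the tool pointing down it reaches from about 350 to 775 mm from the base axis. Payload 7.3 kg.
Tool frame: the origin (TCP) lies midway between the tips of the shut fingers; the grasp point (between the pads) lies 19 mm behind it; z points along the fingers, y is the line along which they close (so a half turn about z gives the same grasp; the last joint's range is limited). The gripper opens to 92 mm and grips with 3 to 60 N. Pads are 19 mm wide; open, the fingers measure 130 mm over their backs; the gripper's body (75 mm by 190 mm) begins 47 mm behind the grasp point.
Start: joints at [-1.25, 0.342, 1.524, -0, 1.275, -0.146], TCP at [236.29, -468.841, 226.741] pointing down, gripper open.
Joint ranges: [-2.53, 2.53], [-0.77, 2.02], [0.04, 2.7], [-1, 4.14], [0.28, 2.66], [-3.11, 3.11]. Speed limits (rad/s): [2.57, 2.57, 3.14, 3.14, 3.14, 3.14].

## Interface

Orientations are given as [roll, pitch, yaw] about the fixed x, y, z axes, in that order (R = Rz(yaw) Ry(pitch) Rx(roll)).
In Python, from plant import bot gives the robot as it stands.
- The arm moves only by the tool servo_tool, never from a script. Its argument "deltas" is a list of rows, each a list of 2 entries, a list of its own where there are three numbers: the shift along the tool's x, y, z in m, then the turn, a rotation vector about the tool's x, y, z in degrees. A call has 1 to 20 rows; each row shifts and turns the commanded pose from where the row before left it, along the tool's axes as they then stand; what a row does not reach is not made up. A row lasts 1/8 s, in which the tool goes at most 62.5 mm and 10.7 degrees, less where a joint would pass 70% of its speed; a pose out of reach is approached as far as the arm can. A call with a gripper value outside its range is refused whole. "fingers" is the opening, from 0 (shut) to 1 (fully open), set as the call begins (left out, the last holds). The fingers move at their own pace and stop on an object; the grip force is fixed at half the most. Time passes only in rows, so rows that do not move let the fingers close. It gives the time, the measured TCP pose, the force, the opening and the grip force at its end, in the units of the state.
- bot.get_obs(): the state, without advancing time (a new reading comes with each control period).
- bot.capture(name): name is "scene" or "top"; returns the picture (384x512x3 uint8, red, green, blue); there is no depth.
- bot.camera_model(name): a dict with "mtx" (3x3 intrinsics, pixels), "dist" ([k1, k2, p1, p2, k3] as OpenCV has them; the pictures are not rectified), "xyz" and "rotation" of the camera in the world. Camera axes: x right, y down, z forward; pixel columns grow to the right and rows downward; lengths in mm; the calibration is good to about 2 mm. A picture is of the moment at which its call begins. camera_model takes no time and is no camera call.
- bot.close_job(): hands the job in; it is judged then, once.
The state is a dict: "time": time; "joint_positions": joint angles; "dq": joint speeds; "tau": joint torques, N m; "tool_pos": TCP position; "tcp_rot": TCP orientation; "contact_force": force on the tool from outside, world axes, zero at the start; "moment": the same for the moment, N m; "grip_width": finger opening in mm; "finger_force": force on a finger pad.
Only numpy, scipy, OpenCV 4.12 (cv2) and the standard library are available. Lean on these libraries where they do the work, as an engineer would, in place of code of your own. Each camera call takes 0.05 s, during which the arm holds its last target. There are 200 camera calls.

## Task

Swing both flaps of the cardboard carton open, well past upright so that they lean outwards and stay out of the way. Then lift the reddish-brown clay beaker out and stand it upright, wholly on the free part of the dark wooden board; it is brittle, so lower it until it stands before letting go. The blue beaker stays in the carton, and the clay star on the board, the tealight tin and the modelling stick stay where they are.

Things in the scene. Friction and masses are not known exactly. Their poses are not given: they have to be found in the camera images.
- carton: Open-topped cardboard carton fixed to the table, 280 mm along its x, 170 mm along its y, 85 mm high, walls and floor 5 mm thick. Origin: centre of its underside on the table; z up. Its top is covered by two flaps hinged on its two long sides.
- flap_a (a joint): Angle (rad) of the flap on the carton's +y long side: 0 flat over the carton, 1.57 upright, 2.5 its stop, leaning outwards. Starts at 0 to 0.45; a stiff crease, it stays where left. Flap: 276 mm along the hinge, 70 mm wide, 4 mm thick (85 to 89 mm over the table when flat). Flat, the two free edges leave a 30 mm gap along the carton's middle.
- flap_b (a joint): The same for the flap on the carton's -y long side.
- flap_a_tab (a point): Centre of the orange upright pull tab on flap_a: 50 mm long (along the hinge), 8 mm thick, 30 mm high, standing on the flap flush with its free edge; its centre is 66 mm from the hinge line and 15 mm above the flap's upper face. It turns with the flap.
- flap_b_tab (a point): The same for the orange tab on flap_b. The two tabs are offset 100 mm from one another along the carton's x.
- flap_a_hinge (a point): Fixed point on the hinge line of flap_a (level with the rim, 85 mm high, carton's y = +85 mm) straight across from its tab. The hinge runs along the carton's x.
- flap_b_hinge (a point): The same for flap_b (carton's y = -85 mm).
- clay_beaker: Reddish-brown terracotta beaker, open at the top, round, 52 mm outside diameter, 65 mm tall, wall 4 mm, about 0.14 kg, standing on the carton's floor near one end. Origin: centre of its underside; z along its axis, up.
- blue_beaker: Blue glazed beaker of the same shape, standing near the carton's other end. Stays there.
- board: Dark wooden ware board fixed to the table, 160 mm along its x, 240 mm along its y, 18 mm thick. Origin: centre of its underside; upper face at z = 18 mm.
- star: Flat six-pointed terracotta clay star, about 70 mm across, 10 mm thick, lying on the board's -y half (about 70 mm from its centre). Origin: centre of its underside. The board's +y half is free. Leave it.
- tin: Aluminium tealight tin, 38 mm diameter, 16 mm high. Bystander.
- stick: Flat wooden modelling stick, 170 x 10 x 6 mm, lying along its x. Bystander.
There are look-alikes about, which are no part of the job. Of the things that look like the clay_beaker, take the one that is farthest from the robot's base at the start.

How it is judged:
By the outcome, as a careful person would: the job done as asked, in the order asked, and still so for the second after the job is handed in, with the robot touching nothing.
It also fails if it takes over 72 s, if anything falls off the work surface, if the arm or the gripper's body presses on something with over 40 N, if the wrist force passes 120 N, or if a joint passes its speed limit or range.

## Working session

There is one attempt and no reset: what is moved stays moved. The work goes in short steps, Python scripts to look and compute and a tool call to move; the robot and the scene stay as the last step left them, time stands still between calls to the robot, and variables do not carry over. Pictures are saved under pics/ and viewed, at most 10 in all, crops included, and the job is handed in when it is done.

Besides the shell and the picture viewer there is one more tool, called after ">>>" as name([rows], argument=value, ...), one row to a line, values as JSON. servo_tool: Moves the arm, as the interface text tells. Its arguments: {"type":"object","properties":{"deltas":{"type":"array"},"fingers":{"type":"number"}},"required":["deltas"]}

```bash
mkdir -p pics; ls; python3 - <<'E'
from plant import bot
import cv2
for n in ("scene","top"):
    im=bot.capture(n); cv2.imwrite(f"pics/{n}0.png",im[:,:,::-1])
    m=bot.camera_model(n); print(n,m)
o=bot.get_obs(); print(o)
E
```

```text
pics
scene {'mtx': array([[374.62207846,   0.        , 255.66679469],
       [  0.        , 374.62207846, 189.52538688],
       [  0.        ,   0.        ,   1.        ]]), 'dist': array([-0.05960771,  0.        ,  0.        ,  0.        ,  0.        ]), 'xyz': array([889.07693504, 176.80056852, 783.74016786]), 'rotation': array([-2.57069886,  0.01585036,  1.95879396])}
top {'mtx': array([[483.52113064,   0.        , 248.42393498],
       [  0.        , 483.52113064, 188.13554263],
       [  0.        ,   0.        ,   1.        ]]), 'dist': array([0.05893228, 0.        , 0.        , 0.        , 0.        ]), 'xyz': array([ 296.99281423,  -11.15880939, 1147.0640457 ]), 'rotation': array([-2.95031886e+00, -9.49148908e-04, -1.55030872e+00])}
{'time': 0.1, 'joint_positions': array([-1.24997420e+00,  3.42636105e-01,  1.52489883e+00, -2.46652998e-05,
        1.27536446e+00, -1.45991194e-01]), 'dq': array([ 0.00098902, -0.00256974, -0.00174046, -0.00096062,  0.0005557 ,
       -0.00013445]), 'tau': array([ 1.37298455e-03, -4.32004988e+01, -2.44695514e+01,  7.18829851e-02,
        5.26929356e-02, -3.18034904e-05]), 'tool_pos': array([ 236.18046475, -468.49116899,  226.13114932]), 'tcp_rot': array([-3.14029639e+00, -1.66758438e-04,  4.66820409e-01]), 'contact_force': array([ 0.87276772, -0.26912732,  0.25470126]), 'moment': array([-0.01100086, -0.025715  , -0.02709719]), 'finger_force': 0.0, 'grip_width': 91.7115399070451}
```

View pics/scene0.png

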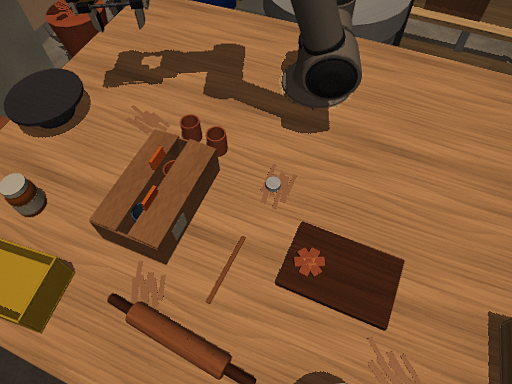

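View pics/top0.png

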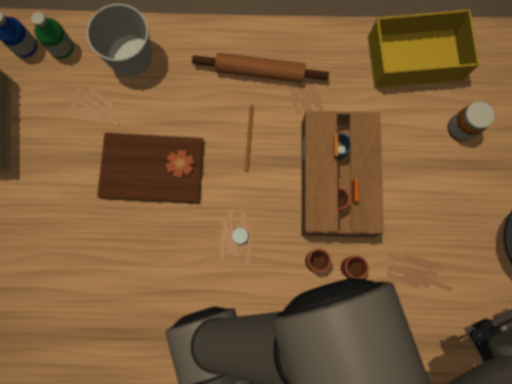

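The top view shows the carton at about (342,173), with the terracotta beaker inside it near (344,200) and the blue one near (343,147). The tabs are near (336,146) and (356,190). The two look-alikes are outside at (319,262) and (355,268), the board is at (152,168), and the star (180,163) is on its right half. I'll zoom in for the carton corners.

```bash
cat > h.py <<'E'
import numpy as np, cv2
from scipy.spatial.transform import Rotation as R
from plant import bot
def ray(cam,px):
    m=bot.camera_model(cam); p=cv2.undistortPoints(np.array(px,float).reshape(-1,1,2),m['mtx'],m['dist']).reshape(-1,2)
    d=np.c_[p,np.ones(len(p))]@R.from_euler('xyz',m['rotation']).as_matrix().T
    return m['xyz'],d
def plane(cam,px,z):
    o,d=ray(cam,px); return o+d*((z-o[2])/d[:,2:3])
def tri(ps,pt):
    o1,a=ray('scene',ps);o2,b=ray('top',pt);out=[]
    for u,v in zip(a,b):
        s=np.linalg.lstsq(np.c_[u,-v],o2-o1,rcond=None)[0]; p,q=o1+s[0]*u,o2+s[1]*v
        out.append([*((p+q)/2),np.linalg.norm(p-q)])
    return np.array(out)
def proj(cam,P):
    m=bot.camera_model(cam);Rm=R.from_euler('xyz',m['rotation']).as_matrix()
    r=Rm.T; return cv2.projectPoints(np.array(P,float).reshape(-1,3),cv2.Rodrigues(r)[0],-r@m['xyz'],m['mtx'],m['dist'])[0].reshape(-1,2)
E
python3 - <<'E'
from h import *
np.set_printoptions(precision=1,suppress=True)
s=cv2.imread('pics/scene0.png');t=cv2.imread('pics/top0.png')
a=cv2.resize(s[125:265,85:225],(400,400*1),interpolation=cv2.INTER_CUBIC)
b=cv2.resize(t[105:245,272:412],(400,400),interpolation=cv2.INTER_CUBIC)
cv2.imwrite('pics/crop.png',np.hstack([a,b]))
for n,im in(('scene',s),('top',t)):
    hsv=cv2.cvtColor(im,cv2.COLOR_BGR2HSV)
    for nm,lo,hi in(('orange',(5,215,110),(16,255,255)),('blue',(95,90,40),(125,255,255)),('terra',(0,130,40),(8,255,255)),('grey',(0,0,130),(180,50,255)),('dark',(0,60,20),(12,200,75))):
        m=cv2.inRange(hsv,lo,hi)
        k,_,st,c=cv2.connectedComponentsWithStats(m)
        print(n,nm,[(tuple(c[i].round(1)),tuple(st[i])) for i in range(1,k) if st[i][4]>25][:12])
E
```

```text
scene orange [((np.float64(155.0), np.float64(154.2)), (np.int32(149), np.int32(146), np.int32(13), np.int32(17), np.int32(60))), ((np.float64(148.3), np.float64(194.5)), (np.int32(141), np.int32(185), np.int32(15), np.int32(20), np.int32(81)))]
scene blue [((np.float64(213.0), np.float64(1.7)), (np.int32(195), np.int32(0), np.int32(31), np.int32(6), np.int32(113)))]
scene terra [((np.float64(70.2), np.float64(26.0)), (np.int32(46), np.int32(0), np.int32(53), np.int32(56), np.int32(1449))), ((np.float64(98.2), np.float64(1.9)), (np.int32(94), np.int32(0), np.int32(9), np.int32(5), np.int32(29))), ((np.float64(101.2), np.float64(13.8)), (np.int32(96), np.int32(7), np.int32(10), np.int32(19), np.int32(58))), ((np.float64(190.9), np.float64(127.4)), (np.int32(180), np.int32(115), np.int32(22), np.int32(27), np.int32(413))), ((np.float64(217.1), np.float64(139.2)), (np.int32(206), np.int32(126), np.int32(21), np.int32(30), np.int32(404))), ((np.float64(167.3), np.float64(166.4)), (np.int32(163), np.int32(160), np.int32(12), np.int32(15), np.int32(78))), ((np.float64(308.8), np.float64(26
[... 2460 characters left out ...]
), ((np.float64(133.9), np.float64(160.4)), (np.int32(102), np.int32(155), np.int32(65), np.int32(12), np.int32(615))), ((np.float64(121.8), np.float64(171.6)), (np.int32(114), np.int32(171), np.int32(19), np.int32(2), np.int32(29))), ((np.float64(341.7), np.float64(197.3)), (np.int32(338), np.int32(190), np.int32(9), np.int32(17), np.int32(113))), ((np.float64(318.8), np.float64(259.2)), (np.int32(310), np.int32(251), np.int32(18), np.int32(17), np.int32(245))), ((np.float64(356.4), np.float64(266.2)), (np.int32(348), np.int32(258), np.int32(18), np.int32(18), np.int32(251))), ((np.float64(349.1), np.float64(273.6)), (np.int32(342), np.int32(261), np.int32(21), np.int32(20), np.int32(66)))]
```

View pics/crop.png

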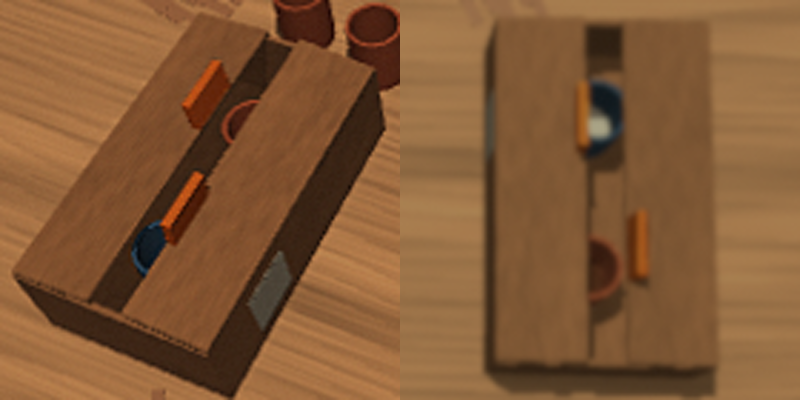

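The crop gives the flap corners, tabs and beaker rims clearly in both views. Scene tab centres are near (149.8,197.5) and (156.8,157.6). Top tab centres are near (336,145) and (356,191).

```bash
python3 - <<'E'
from h import *
np.set_printoptions(precision=1,suppress=True)
print('hinge corners tri near-,far-,far+,near+\n',tri([(154.3,129.2),(90.3,220.2),(158.5,249.3),(216.3,148.8)],[(382.6,234.5),(381.2,112),(305.2,112),(305.2,232)]))
print(plane('top',[(382.6,234.5),(381.2,112),(305.2,112),(305.2,232)],87))
print('tabs a,b\n',tri([(149.8,197.5),(156.8,157.6)],[(336,145.3),(356.4,191.1)]))
# tab top edges ends: a: (200,175),(163,242)bottom.. ; 
T=lambda p:(272+.35*(p[0]-400),105+.35*p[1]); S=lambda p:(85+.35*p[0],125+.35*p[1])
print('tab a upper ends',tri([S((206,176)),S((176,243))],[T((584,150)),T((584,82))]))
print('tab b upper ends',tri([S((226,65)),S((192,125))],[T((641,280)),T((641,212))]))
# gap edges corners
print('gap a far/near',tri([S((122,312)),S((298,42))],[T((586,22)),T((590,362))]))
print('gap b far/near',tri([S((92,300)),S((266,33))],[T((622,22)),T((626,368))]))
print('terra rim visible arc right & bottom/left', plane('top',[T((620,270)),T((605,300)),T((605,240))],70), plane('scene',[S((222,125)),S((238,103)),S((258,100))],70))
print('blue',plane('top',[T((623,115)),T((600,150)),T((605,82))],70))
t=cv2.imread('pics/top0.png')
print('board',plane('top',[(105,133.5),(203.5,136),(200,202.5),(99,199)],18))
print('star tin stickends lookalikes',plane('top',[(180,163)],28),plane('top',[(239.7,235.6)],16),plane('top',[(251.5,106),(248,171)],6),plane('top',[(319,259.5),(356.5,266)],65))
E
```

```text
hinge corners tri near-,far-,far+,near+
 [[ 406.  -304.3   86.6    3.1]
 [ 683.6 -305.    88.3    6.5]
 [ 684.  -134.1   83.     2.4]
 [ 406.8 -134.1   86.9    0.7]]
[[ 405.3 -302.8   87. ]
 [ 686.1 -308.3   87. ]
 [ 683.1 -134.8   87. ]
 [ 406.9 -134.4   87. ]]
tabs a,b
 [[ 596.6 -198.2  113.9    3. ]
 [ 495.5 -241.8  109.     3.2]]
tab a upper ends [[ 567.9 -197.5  115.8    4.8]
 [ 623.7 -197.1  105.8   11.2]]
tab b upper ends [[ 467.7 -238.7  114.3    5.9]
 [ 522.8 -242.4  100.7    7. ]]
gap a far/near [[ 681.  -206.6   91.2    0.9]
 [ 408.4 -205.7   91.4    1.4]]
gap b far/near [[ 681.2 -234.5   90.1    3.2]
 [ 406.  -236.1   87.2    3.5]]
terra rim visible arc right & bottom/left [[ 484.1 -235.    70. ]
 [ 460.  -222.8   70. ]
 [ 508.  -223.7   70. ]] [[ 496.1 -234.    70. ]
 [ 471.2 -232.9   70. ]
 [ 462.2 -218.6   70. ]]
blue [[ 610.9 -239.7   70. ]
 [ 581.5 -220.9   70. ]
 [ 638.3 -225.7   70. ]]
board [[642.9 341.5  18. ]
 [642.2 103.9  18. ]
 [478.7 105.9  18. ]
 [482.3 343.4  18. ]]
star tin stickends lookalikes [[571.2 156.1  28. ]] [[402.6  10.3  16. ]] [[725.6 -11.1   6. ]
 [560.1  -5.8   6. ]] [[ 349.  -167.2   65. ]
 [ 336.9 -249.4   65. ]]
```

>>> servo_tool([
  [[0,0,0],[0,0,8.9]],
  [[0,0,0],[0,0,8.9]],
  [[0,0,0],[0,0,8.9]],
  [[0.036,-0.027,0.0056],[0,0,0]],
  [[0.036,-0.027,0.0056],[0,0,0]],
  [[0.036,-0.027,0.0056],[0,0,0]],
  [[0.036,-0.027,0.0056],[0,0,0]],
  [[0.036,-0.027,0.0056],[0,0,0]],
  [[0.036,-0.027,0.0056],[0,0,0]],
  [[0.036,-0.027,0.0056],[0,0,0]],
  [[0.036,-0.027,0.0056],[0,0,0]],
  [[0.036,-0.027,0.0056],[0,0,0]],
  [[0.036,-0.027,0.0056],[0,0,0]],
  [[0,0,0],[0,0,0]],
], fingers=0.5)

```text
time: 1.85
tool_pos: [597.4, -196.1, 169.2]
tcp_rot: [-3.14, 0.001, 0.005]
contact_force: [-0.1, 0.2, 0.1]
grip_width: 46.0
finger_force: 0.0
```

>>> servo_tool([
  [[0,0.003,0.02],[0,0,0]],
  [[0,0,0.02],[0,0,0]],
  [[0,0,0.015],[0,0,0]],
  [[0,0,0.015],[0,0,0]],
  [[0,0,0],[0,0,0]],
])

```text
time: 2.48
tool_pos: [595.2, -201.5, 99.5]
tcp_rot: [-3.141, 0.002, 0.001]
contact_force: [0.2, 0.5, -0.1]
grip_width: 45.9
finger_force: 0.0
```

```bash
python3 - <<'E'
from h import *
s=bot.capture('scene')[:,:,::-1]
print(bot.get_obs()['joint_positions'].round(2))
cv2.imwrite('pics/g1.png',cv2.resize(s[80:270,60:310],(750,570),interpolation=cv2.INTER_CUBIC))
E
```

```text
[-0.45  0.64  1.38 -0.    1.12  1.12]
```

View pics/g1.png

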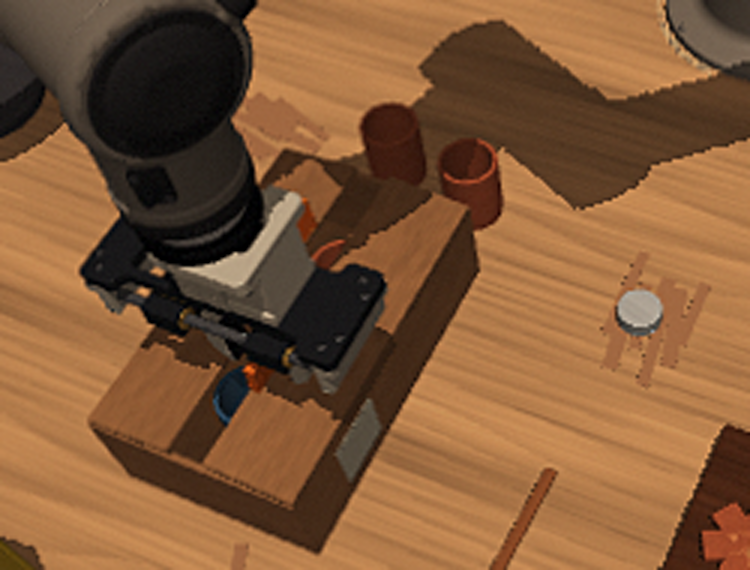

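The picture shows the gripper straddling the orange tab at about (255,375), with the fingers in line across it. I'll close on it.

>>> servo_tool([
  [[0,0,0],[0,0,0]],
  [[0,0,0],[0,0,0]],
  [[0,0,0],[0,0,0]],
  [[0,0,0],[0,0,0]],
  [[0,0,0],[0,0,0]],
], fingers=0)

```text
time: 3.15
tool_pos: [596.0, -200.4, 99.3]
tcp_rot: [-3.14, 0.001, 0.001]
contact_force: [3.5, 2.3, -10.3]
grip_width: 8.7
finger_force: 29.7
```

>>> servo_tool([
  [[0,-0.0019,-0.0068],[-6,0,0]],
  [[0,-0.0019,-0.0068],[-6,0,0]],
  [[0,-0.0019,-0.0068],[-6,0,0]],
  [[0,0,0],[0,0,0]],
])

```text
time: 3.65
tool_pos: [596.0, -192.3, 119.2]
tcp_rot: [2.828, 0.002, 0.004]
contact_force: [3.5, -0.5, -11.5]
grip_width: 8.9
finger_force: 30.0
```

>>> servo_tool([
  [[0,-0.0019,-0.0068],[-6,0,0]],
  [[0,-0.0019,-0.0068],[-6,0,0]],
  [[0,-0.0019,-0.0068],[-6,0,0]],
  [[0,-0.0019,-0.0068],[-6,0,0]],
  [[0,0,0],[0,0,0]],
])

```text
time: 4.28
tool_pos: [596.1, -174.3, 138.8]
tcp_rot: [2.41, 0.003, 0.002]
contact_force: [5.8, -3.9, -12.0]
grip_width: 8.7
finger_force: 29.9
```

```bash
python3 - <<'E'
from h import *
print(bot.get_obs()['joint_positions'].round(2))
E
```

```text
[-0.06  0.65  1.52 -0.84  1.1   1.95]
```

>>> servo_tool([
  [[0,0,0],[0,0,0]],
  [[0,0,0],[0,0,0]],
  [[0,0,-0.02],[0,0,0]],
  [[0,0,-0.03],[0,0,0]],
  [[0,0,-0.02],[0,0,0]],
  [[0,0,0],[10.5,0,0]],
  [[0,0,0],[10.5,0,0]],
  [[0,0,0],[10.5,0,0]],
  [[0,0,0],[10.3,0,0]],
  [[0,0.03,0],[0,0,0]],
  [[0,0.04,0],[0,0,0]],
  [[0,0.03,0],[0,0,0]],
  [[0,0,0],[0,0,0]],
], fingers=0.5)

```text
time: 5.9
tool_pos: [596.2, -229.4, 194.8]
tcp_rot: [3.138, -0.002, -0.001]
contact_force: [-0.3, -0.2, 0.0]
grip_width: 45.8
finger_force: 0.0
```

```bash
python3 - <<'E'
from h import *
s=bot.capture('scene')[:,:,::-1];t=bot.capture('top')[:,:,::-1]
print(bot.get_obs()['joint_positions'].round(2))
f=lambda a:cv2.resize(a,(400,400),interpolation=cv2.INTER_CUBIC)
cv2.imwrite('pics/g2.png',np.hstack([f(s[80:270,60:250]),f(t[95:255,262:422])]))
E
```

```text
[-0.48  0.57  1.24 -0.    1.33  1.09]
```

View pics/g2.png

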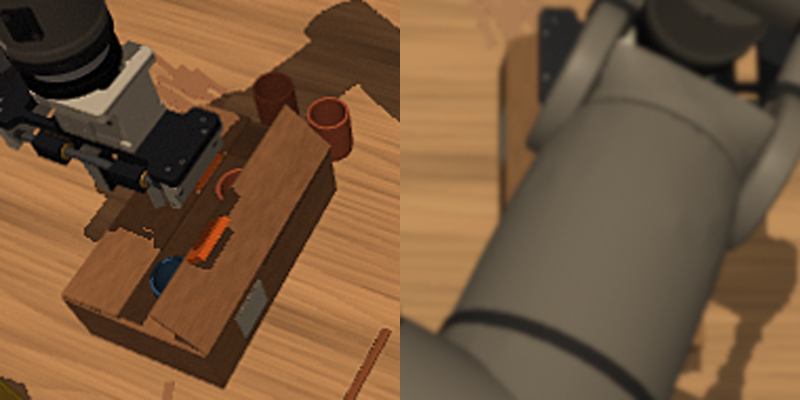

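>>> servo_tool([
  [[0,0,0],[0,0,0]],
  [[0,0,0],[0,0,0]],
  [[0,0,0.025],[0,0,0]],
  [[0,0,0.025],[0,0,0]],
  [[0,0,0.025],[0,0,0]],
  [[0,0,0.013],[0,0,0]],
  [[0,-0.015,0],[0,0,0]],
  [[0,-0.015,0],[0,0,0]],
  [[0,-0.01,0],[0,0,0]],
  [[0,-0.01,0],[0,0,0]],
  [[0,0,0],[0,0,0]],
], fingers=0)

```text
time: 7.38
tool_pos: [596.1, -177.2, 105.5]
tcp_rot: [3.138, -0.0, 0.002]
contact_force: [-0.4, -0.1, -0.1]
grip_width: 0.4
finger_force: 0.0
```

>>> servo_tool([
  [[0,-0.01,0],[0,0,0]],
  [[0,-0.01,0],[0,0,0]],
  [[0,0,0],[0,0,0]],
])

```text
time: 7.75
tool_pos: [596.0, -157.3, 105.0]
tcp_rot: [3.138, 0.0, 0.002]
contact_force: [-0.0, -0.4, 0.3]
grip_width: 0.3
finger_force: 0.0
```

```bash
python3 - <<'E'
from h import *
s=bot.capture('scene')[:,:,::-1]
f=lambda a:cv2.resize(a,(600,600),interpolation=cv2.INTER_CUBIC)
cv2.imwrite('pics/g3.png',f(s[100:270,70:240]))
E
```

```text
(no output)
```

View pics/g3.png

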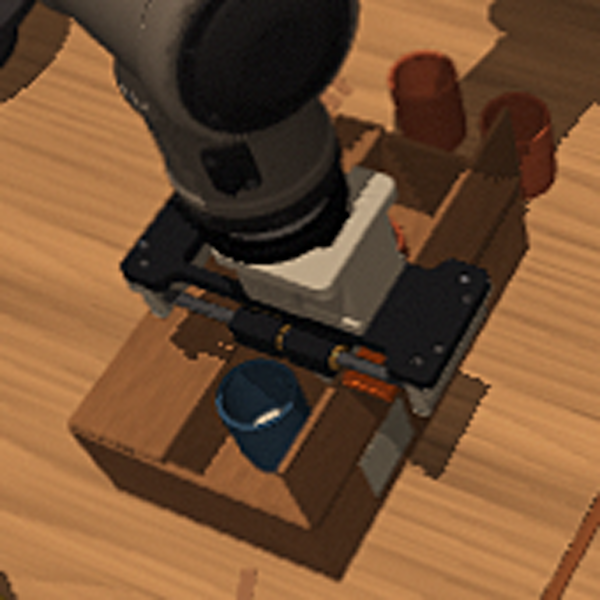

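The picture shows flap a pushed to roughly upright, tab at (375,375), with the blue beaker untouched at (262,410). I'll keep pushing outwards.

>>> servo_tool([
  [[0,-0.01,0],[0,0,0]],
  [[0,-0.01,0.0],[0,0,0]],
  [[0,-0.006,0],[0,0,0]],
  [[0,-0.006,0],[0,0,0]],
  [[0,0,0],[0,0,0]],
])

```text
time: 8.43
tool_pos: [596.0, -125.7, 105.0]
tcp_rot: [3.138, 0.0, 0.001]
contact_force: [0.4, -0.3, 0.4]
grip_width: 0.6
finger_force: 0.0
```

>>> servo_tool([
  [[0,-0.005,0],[0,0,0]],
  [[0,-0.004,0],[0,0,0]],
  [[0,0,0],[0,0,0]],
])

```text
time: 8.8
tool_pos: [596.0, -116.9, 105.0]
tcp_rot: [3.138, 0.0, 0.001]
contact_force: [0.1, 0.4, 0.3]
grip_width: 0.8
finger_force: 0.0
```

```bash
python3 - <<'E'
from h import *
s=bot.capture('scene')[:,:,::-1]
f=lambda a:cv2.resize(a,(600,600),interpolation=cv2.INTER_CUBIC)
cv2.imwrite('pics/g4.png',f(s[100:270,90:260]))
E
```

```text
(no output)
```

View pics/g4.png

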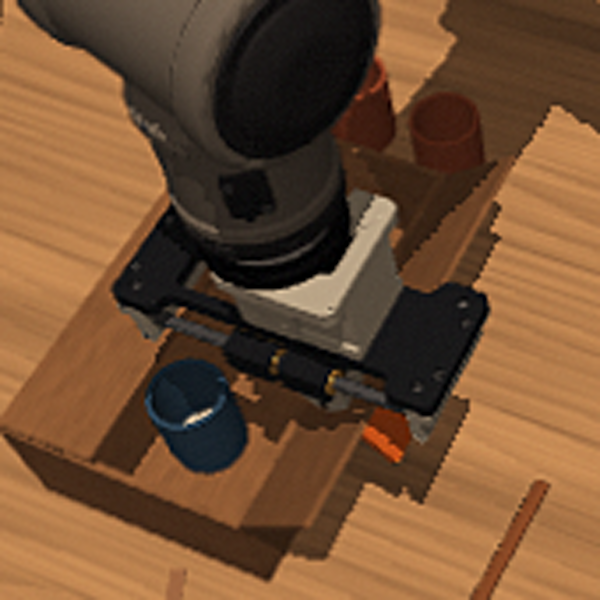

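Flap a now leans outwards, its free edge well outside the side wall. Next is flap b's tab.

>>> servo_tool([
  [[0,0.01,-0.03],[0,0,0]],
  [[0,0.01,-0.03],[0,0,0]],
  [[0,0.01,-0.03],[0,0,0]],
  [[-0.025,0.0235,0],[0,0,0]],
  [[-0.025,0.0235,0],[0,0,0]],
  [[-0.025,0.0235,0],[0,0,0]],
  [[-0.025,0.0235,0],[0,0,0]],
  [[0,0,0.025],[0,0,0]],
  [[0,0,0.025],[0,0,0]],
  [[0,0,0],[0,0,0]],
], fingers=0.5)

```text
time: 10.1
tool_pos: [495.0, -240.7, 143.9]
tcp_rot: [3.14, 0.003, 0.0]
contact_force: [1.0, -0.1, 0.8]
grip_width: 46.2
finger_force: 0.0
```

```bash
python3 - <<'E'
from h import *
o,d=ray('scene',[(177.8,249.3),(158,249.3)])
print(o+d*((684-o[0])/d[:,:1]))
print(bot.get_obs()['joint_positions'].round(2))
s=cv2.cvtColor(bot.capture('scene'),cv2.COLOR_RGB2HSV)
m=cv2.inRange(s,(5,215,110),(16,255,255)); m[:,225:]=0
print([ (st,c) for st,c in zip(*cv2.connectedComponentsWithStats(m)[2:]) if 15<st[4]<1000])
E
```

```text
[[ 684.          -77.15074307  131.95109206]
 [ 684.         -133.78203344   83.29779986]]
[-0.59  0.47  1.57 -0.    1.1   0.98]
[(array([149, 157,   8,  12,  36], dtype=int32), array([152.08333333, 162.66666667])), (array([193, 204,  20,  27, 280], dtype=int32), array([202.62142857, 216.93214286]))]
```

>>> servo_tool([
  [[0,0,0.02],[0,0,0]],
  [[0,0,0.015],[0,0,0]],
  [[0,0,0.01],[0,0,0]],
  [[0,0,0],[0,0,0]],
])

```text
time: 10.65
tool_pos: [495.9, -241.2, 100.0]
tcp_rot: [3.139, 0.001, 0.001]
contact_force: [0.1, -0.6, -0.1]
grip_width: 46.2
finger_force: 0.0
```

>>> servo_tool([
  [[0,0,0],[0,0,0]],
  [[0,0,0],[0,0,0]],
  [[0,0,0],[0,0,0]],
  [[0,0,0],[0,0,0]],
  [[0,0,0],[0,0,0]],
], fingers=0)

```text
time: 11.28
tool_pos: [496.1, -240.8, 99.8]
tcp_rot: [3.139, 0.0, 0.0]
contact_force: [3.6, 0.7, -6.5]
grip_width: 8.2
finger_force: 29.7
```

>>> servo_tool([
  [[0,0.0019,-0.0067],[6,0,0]],
  [[0,0.0019,-0.0067],[6,0,0]],
  [[0,0.0019,-0.0067],[6,0,0]],
  [[0,0,0],[0,0,0]],
])

```text
time: 11.78
tool_pos: [496.0, -248.3, 118.9]
tcp_rot: [-2.825, 0.001, -0.001]
contact_force: [3.1, 5.7, -5.6]
grip_width: 8.2
finger_force: 29.9
```

>>> servo_tool([
  [[0,0.0019,-0.0067],[6,0,0]],
  [[0,0.0019,-0.0067],[6,0,0]],
  [[0,0.0019,-0.0067],[6,0,0]],
  [[0,0.0019,-0.0067],[6,0,0]],
  [[0,0,0],[0,0,0]],
])

```text
time: 12.4
tool_pos: [495.9, -266.8, 139.2]
tcp_rot: [-2.405, 0.002, 0.0]
contact_force: [2.3, 6.8, -2.3]
grip_width: 8.2
finger_force: 29.9
```

>>> servo_tool([
  [[0,0,0],[0,0,0]],
  [[0,0,0],[0,0,0]],
  [[0,0,-0.02],[0,0,0]],
  [[0,0,-0.03],[0,0,0]],
  [[0,0,-0.02],[0,0,0]],
  [[0,0,0],[-10.5,0,0]],
  [[0,0,0],[-10.5,0,0]],
  [[0,0,0],[-10.5,0,0]],
  [[0,0,0],[-10.5,0,0]],
  [[0,-0.03,0],[0,0,0]],
  [[0,-0.04,0],[0,0,0]],
  [[0,-0.03,0],[0,0,0]],
  [[0,0,0],[0,0,0]],
], fingers=0.5)

```text
time: 14.02
tool_pos: [496.2, -212.8, 192.8]
tcp_rot: [3.137, -0.001, 0.004]
contact_force: [-0.2, -0.1, 0.3]
grip_width: 45.9
finger_force: 0.0
```

>>> servo_tool([
  [[0,0,0],[0,0,0]],
  [[0,0,0],[0,0,0]],
  [[0,0,0.025],[0,0,0]],
  [[0,0,0.025],[0,0,0]],
  [[0,0,0.025],[0,0,0]],
  [[0,0,0.012],[0,0,0]],
  [[0,0.015,0],[0,0,0]],
  [[0,0.015,0],[0,0,0]],
  [[0,0.01,0],[0,0,0]],
  [[0,0.01,0],[0,0,0]],
  [[0,0.01,0],[0,0,0]],
  [[0,0,0],[0,0,0]],
], fingers=0)

```text
time: 15.52
tool_pos: [496.1, -275.6, 105.2]
tcp_rot: [3.138, -0.0, 0.0]
contact_force: [-0.2, 1.0, -0.0]
grip_width: 0.4
finger_force: 0.0
```

>>> servo_tool([
  [[0,0.01,0],[0,0,0]],
  [[0,0.01,0],[0,0,0]],
  [[0,0.01,0],[0,0,0]],
  [[0,0.006,0],[0,0,0]],
  [[0,0.006,0],[0,0,0]],
  [[0,0.005,0],[0,0,0]],
  [[0,0,0],[0,0,0]],
])

```text
time: 16.4
tool_pos: [496.2, -322.1, 105.3]
tcp_rot: [3.138, -0.0, 0.0]
contact_force: [0.1, 0.1, 0.7]
grip_width: 0.3
finger_force: 0.0
```

>>> servo_tool([
  [[0,-0.01,-0.04],[0,0,0]],
  [[0,-0.01,-0.04],[0,0,0]],
  [[0,-0.01,-0.03],[0,0,0]],
  [[0,-0.045,0],[0,0,0]],
  [[0,-0.045,0],[0,0,0]],
  [[0,-0.045,0],[0,0,0]],
  [[0,-0.045,0],[0,0,0]],
  [[0,-0.045,0],[0,0,0]],
  [[0,-0.045,0],[0,0,0]],
  [[0,0,0],[0,0,-10]],
  [[0,0,0],[0,0,-10]],
  [[0,0,0],[0,0,-10]],
  [[0,0,0],[0,0,-10]],
  [[0,0,0],[0,0,-10]],
  [[0,0,0],[0,0,-10]],
  [[0,0,0],[0,0,-10]],
  [[0,0,0],[0,0,-10]],
  [[0,0,0],[0,0,-10]],
  [[0,0,0],[0,0,0]],
], fingers=0.85)

```text
time: 18.77
tool_pos: [495.8, -21.2, 214.3]
tcp_rot: [3.141, 0.004, 1.57]
contact_force: [0.5, -0.2, -0.5]
grip_width: 77.9
finger_force: 0.0
```

```bash
python3 - <<'E'
from h import *
s=bot.capture('scene')[:,:,::-1];t=bot.capture('top')[:,:,::-1]
print(bot.get_obs()['joint_positions'].round(2))
cv2.imwrite('pics/s5.png',s);cv2.imwrite('pics/t5.png',t)
f=lambda a:cv2.resize(a,(400,400),interpolation=cv2.INTER_CUBIC)
cv2.imwrite('pics/g5.png',np.hstack([f(s[100:260,80:240]),f(t[95:255,262:422])]))
E
```

```text
[-0.2   0.3   1.62 -0.    1.22 -0.19]
```

View pics/g5.png

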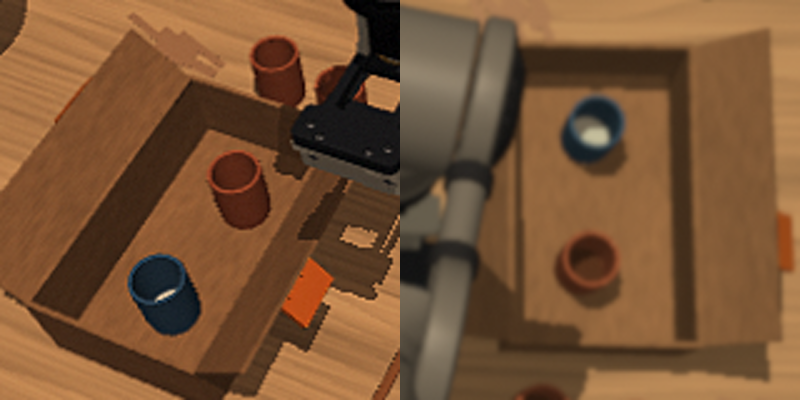

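Both flaps lean outwards. The clay beaker rim is centred near crop (236,173) in the scene view and (589,259) in the top view.

```bash
python3 - <<'E'
from h import *
np.set_printoptions(precision=1,suppress=True)
print(tri([(174.2,169.2)],[(337.8,198.6)]),plane('top',[(337.8,198.6)],70),plane('scene',[(174.2,169.2)],70))
# flap b: tip far corner & near corner in top, intersect x-planes
o,d=ray('top',[(262+.4*378,95+.4*340)]);print('b near tip',o+d*((407-o[0])/d[:,:1]))
print('b tip tri', tri([(80+.4*0,100+.4*288),(80+.4*134,100+.4*30)],[(262+.4*368,95+.4*30),(262+.4*379,95+.4*340)]))
E
```

```text
[[ 485.8 -209.8   67.3    1.3]] [[ 485.7 -209.9   70. ]] [[ 487.2 -207.7   70. ]]
b near tip [[ 407.  -346.4  154.5]]
b tip tri [[ 686.8 -353.5   86.9   40.3]
 [ 408.5 -352.9  132.5    3.7]]
```

>>> servo_tool([
  [[-0.0315,-0.0016,0],[0,0,0]],
  [[-0.0315,-0.0016,0],[0,0,0]],
  [[-0.0315,-0.0016,0],[0,0,0]],
  [[-0.0315,-0.0016,0],[0,0,0]],
  [[-0.0315,-0.0016,0],[0,0,0]],
  [[-0.0315,-0.0016,0],[0,0,0]],
  [[0,0,0.03],[0,0,0]],
  [[0,0,0.03],[0,0,0]],
  [[0,0,0.03],[0,0,0]],
  [[0,0,0],[0,0,0]],
])

```text
time: 20.12
tool_pos: [485.2, -209.9, 123.1]
tcp_rot: [-3.137, 0.001, 1.569]
contact_force: [-0.1, 0.2, 0.7]
grip_width: 78.3
finger_force: 0.0
```

>>> servo_tool([
  [[0,0,0.02],[0,0,0]],
  [[0,0,0.02],[0,0,0]],
  [[0,0,0.02],[0,0,0]],
  [[0,0,0.015],[0,0,0]],
  [[0,0,0.01],[0,0,0]],
  [[0,0,0],[0,0,0]],
])

```text
time: 20.88
tool_pos: [486.4, -210.9, 39.8]
tcp_rot: [-3.141, 0.003, 1.571]
contact_force: [0.3, -0.4, 0.1]
grip_width: 77.9
finger_force: 0.0
```

>>> servo_tool([
  [[0,0,0.005],[0,0,0]],
  [[0,0,0],[0,0,0]],
  [[0,0,0],[0,0,0]],
  [[0,0,0],[0,0,0]],
  [[0,0,0],[0,0,0]],
  [[0,0,0],[0,0,0]],
], fingers=0)

```text
time: 21.62
tool_pos: [486.6, -211.1, 35.2]
tcp_rot: [3.141, 0.004, 1.572]
contact_force: [-2.1, 0.6, 2.4]
grip_width: 50.9
finger_force: 30.0
```

>>> servo_tool([
  [[0,0,-0.008],[0,0,0]],
  [[0,0,-0.017],[0,0,0]],
  [[0,0,-0.025],[0,0,0]],
  [[0,0,-0.035],[0,0,0]],
  [[0,0,-0.035],[0,0,0]],
  [[0,0,-0.035],[0,0,0]],
  [[0,0,-0.02],[0,0,0]],
  [[0,0,0],[0,0,0]],
])

```text
time: 22.62
tool_pos: [487.1, -210.6, 211.5]
tcp_rot: [3.139, 0.005, 1.572]
contact_force: [0.4, -0.1, -1.8]
grip_width: 50.9
finger_force: 30.0
```

>>> servo_tool([
  [[0.015,0.002,0],[0,0,0]],
  [[0.03,0.005,0],[0,0,0]],
  [[0.036,0.006,0],[0,0,0]],
  [[0.036,0.006,0],[0,0,0]],
  [[0.036,0.006,0],[0,0,0]],
  [[0.036,0.006,0],[0,0,0]],
  [[0.036,0.006,0],[0,0,0]],
  [[0.036,0.006,0],[0,0,0]],
  [[0.036,0.006,0],[0,0,0]],
  [[0.036,0.006,0],[0,0,0]],
  [[0.036,0.006,0],[0,0,0]],
  [[0.036,0.006,0],[0,0,0]],
  [[0.036,0.006,0],[0,0,0]],
  [[0.03,0.003,0],[0,0,0]],
  [[0.02,0,0],[0,0,0]],
  [[0,0,0],[0,0,0]],
])

```text
time: 24.62
tool_pos: [561.1, 282.0, 207.0]
tcp_rot: [-3.14, 0.004, 1.574]
contact_force: [-0.1, -0.3, -1.2]
grip_width: 50.7
finger_force: 30.0
```

```bash
python3 - <<'E'
from h import *
s=bot.capture('scene')[:,:,::-1];t=bot.capture('top')[:,:,::-1]
f=lambda a:cv2.resize(a,(400,300))
cv2.imwrite('pics/g6.png',np.hstack([f(s),f(t)]))
print(bot.get_obs()['joint_positions'].round(2))
E
```

```text
[ 0.34  0.55  1.24 -0.    1.35  0.34]
```

View pics/g6.png

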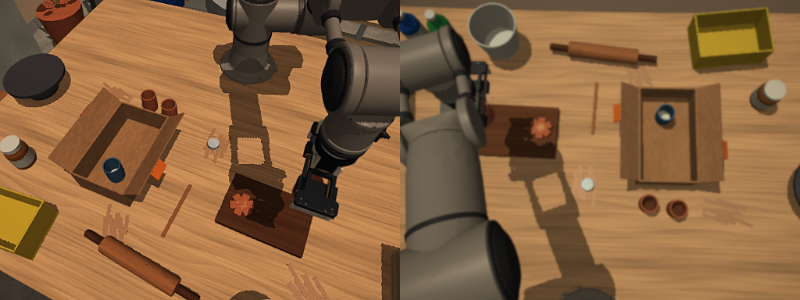

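The beaker is held over the board's free half, the star is untouched, and both flaps are open. Lowering now.

>>> servo_tool([
  [[0,0,0.03],[0,0,0]],
  [[0,0,0.035],[0,0,0]],
  [[0,0,0.035],[0,0,0]],
  [[0,0,0.03],[0,0,0]],
  [[0,0,0.015],[0,0,0]],
  [[0,0,0.007],[0,0,0]],
  [[0,0,0],[0,0,0]],
  [[0,0,0],[0,0,0]],
])

```text
time: 25.72
tool_pos: [562.9, 280.3, 57.4]
tcp_rot: [3.139, 0.003, 1.572]
contact_force: [-0.0, 0.5, -1.6]
grip_width: 51.1
finger_force: 30.0
```

>>> servo_tool([
  [[0,0,0.002],[0,0,0]],
  [[0,0,0.001],[0,0,0]],
  [[0,0,0.001],[0,0,0]],
  [[0,0,0],[0,0,0]],
  [[0,0,0],[0,0,0]],
])

```text
time: 26.35
tool_pos: [562.1, 280.1, 52.2]
tcp_rot: [-3.142, 0.004, 1.572]
contact_force: [0.0, 0.3, -1.9]
grip_width: 51.3
finger_force: 30.0
```

>>> servo_tool([
  [[0,0,0.001],[0,0,0]],
  [[0,0,0.001],[0,0,0]],
  [[0,0,0.001],[0,0,0]],
  [[0,0,0],[0,0,0]],
  [[0,0,0],[0,0,0]],
])

```text
time: 26.98
tool_pos: [562.1, 280.1, 49.2]
tcp_rot: [3.142, 0.004, 1.572]
contact_force: [0.8, -1.6, -2.0]
grip_width: 51.1
finger_force: 30.0
```

>>> servo_tool([
  [[0,0,0.0005],[0,0,0]],
  [[0,0,0.0005],[0,0,0]],
  [[0,0,0],[0,0,0]],
  [[0,0,0],[0,0,0]],
])

```text
time: 27.48
tool_pos: [562.1, 280.1, 48.2]
tcp_rot: [3.142, 0.004, 1.572]
contact_force: [-0.6, -0.0, -0.5]
grip_width: 51.1
finger_force: 30.0
```

>>> servo_tool([
  [[0,0,0.0005],[0,0,0]],
  [[0,0,0],[0,0,0]],
  [[0,0,0],[0,0,0]],
])

```text
time: 27.85
tool_pos: [562.1, 280.2, 48.2]
tcp_rot: [3.141, 0.003, 1.572]
contact_force: [-2.9, -1.1, 4.5]
grip_width: 51.0
finger_force: 30.0
```

Contact force shows it is standing. Releasing and rising.

>>> servo_tool([
  [[0,0,0],[0,0,0]],
  [[0,0,0],[0,0,0]],
  [[0,0,0],[0,0,0]],
  [[0,0,0],[0,0,0]],
  [[0,0,-0.01],[0,0,0]],
  [[0,0,-0.02],[0,0,0]],
  [[0,0,-0.03],[0,0,0]],
  [[0,0,-0.03],[0,0,0]],
  [[0,0,-0.03],[0,0,0]],
  [[0,0,-0.03],[0,0,0]],
  [[-0.04,0,0],[0,0,0]],
  [[-0.045,0,0],[0,0,0]],
  [[-0.045,0,0],[0,0,0]],
  [[-0.045,0,0],[0,0,0]],
  [[0,0,0],[0,0,0]],
], fingers=0.85)

```text
time: 29.72
tool_pos: [562.5, 102.9, 199.2]
tcp_rot: [3.141, 0.004, 1.568]
contact_force: [-0.2, 1.1, -0.4]
grip_width: 78.1
finger_force: 0.0
```

```bash
python3 - <<'E'
from h import *
s=bot.capture('scene')[:,:,::-1];t=bot.capture('top')[:,:,::-1]
f=lambda a:cv2.resize(a,(400,300),interpolation=cv2.INTER_AREA)
cv2.imwrite('pics/g7.png',np.hstack([f(s),f(t)]))
E
```

```text
(no output)
```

View pics/g7.png

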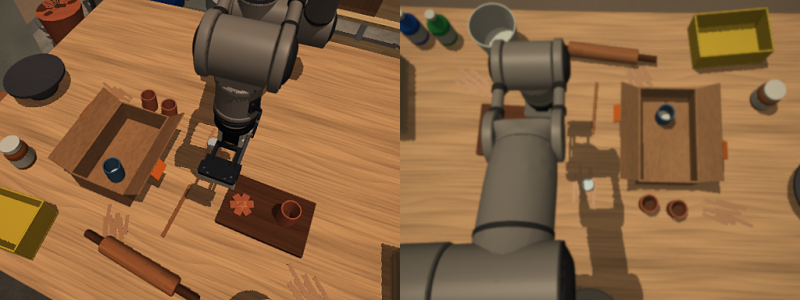

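The beaker stands upright at about (290,213) on the board's free half. Both flaps are open, the blue beaker is still in the carton, and the star, tin and stick have not moved.

```bash
python3 -c "
from plant import bot
print(bot.close_job())"
```

```text
the job is handed in; nothing more can be done
None
```

The job is handed in at about 30 s: both flaps lean well outwards (about 2.4 rad), the clay beaker stands upright on the free half of the board, and the blue beaker, star, tin and stick are where they were.

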